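Close up the pastry case after restocking

TASK

The pastry case has just been restocked: its left glass door stands open and two display trays stick out through the opening. With your fingertips push both trays fully home against the stop, then slide the left door fully shut by its pull, without slamming it. Do not lift the trays or spill the pastries, keep the right door shut, and leave everything else on the counter where it is.

Things in the scene. Friction and masses are not known exactly. Their poses are not given: they have to be found in the camera images.
- case: Pastry case seen from the staff side: steel plinth, glass walls and top in aluminium frames, 700 wide x 345 deep x 248 high, fixed. Origin: on the counter under the middle of the left door's outer face; x points into the case, y left along the doors, z up. The two doors' glass spans z 38 to 216: left door at x 0 to 6, right door at x 9 to 15. All lengths here in mm, in this case frame.
- left_post (a point): Left end of the door opening at mid height: inner face of the left side post (case x 0, y 330, z 130; the post is 20 x 20). The opening through which the trays stick out runs from here right to the left door's outer edge (case y = 330 minus the door's travel); it is free from the sill, z 34, up to the top door track, z 220 to 248 at x 0 to 20.
- door_left (a joint): Left glass sliding door (340 wide, outer track, about 0.9 kg): travel in m, 0 = shut against the left post, grows as it is slid open to the right (case -y) in front of the right door, at most 0.28. About 2 N of friction, damping 6 N s/m, no spring, no latch; it stays where it is left.
- door_left_pull (a point): Centre of the left door's pull: an upright aluminium fin 10 thick (y), 75 tall (z 70 to 145), standing out 35 from the glass (x -35 to 0), 15 in from the door's outer edge. Centre: case x -17, z 108, y 315 minus the door's travel. Pushed on its right-hand (-y) side towards +y it shuts the door.
- door_right (a joint): Right glass sliding door (inner track): 0 = shut, as at the start; grows as it opens towards case +y. It is to stay shut. Its like fin pull stands at case y -315.
- tray_outer: Open aluminium tray, 300 long (x) x 102 wide (y) x 30 high, walls 3, about 0.45 kg, carrying three round buns; loose, flat on the deck (z 34) in the left (next to the left post) of two lanes between low rails (lane centre at case y 267, 2.5 play each side). Origin: centre of its underside; x points into the case. It slides along case x against dry friction of about 4 to 10 N.
- tray_outer_edge (a point): Middle of that tray's near end face, 15 above its underside (case z = 49), the face to push. At the start it stands 25 to 70 in front of the door plane (case x = -25 to -70); with the tray home against the stop lip it is at case x = 23. The stop is a 14 high steel lip across the deck at case x = 323 that meets the far end of the tray.
- tray_inner: Open aluminium tray, 300 long (x) x 102 wide (y) x 30 high, walls 3, about 0.45 kg, carrying three croissants; loose, flat on the deck (z 34) in the right (of the two) of two lanes between low rails (lane centre at case y 157, 2.5 play each side). Origin: centre of its underside; x points into the case. It slides along case x against dry friction of about 4 to 10 N.
- tray_inner_edge (a point): Middle of that tray's near end face, 15 above its underside (case z = 49), the face to push. At the start it stands 25 to 70 in front of the door plane (case x = -25 to -70); with the tray home against the stop lip it is at case x = 23. The stop is a 14 high steel lip across the deck at case x = 323 that meets the far end of the tray.
- bun0: Round bun, 74 across, 41 high, loose on the left tray. Origin: underside centre.
- croissant0: Croissant, about 45 x 85, 39 high, loose on the right tray. Origin: underside centre.
- bun1: Round bun, 74 across, 41 high, loose on the left tray. Origin: underside centre.
- croissant1: Croissant, about 45 x 85, 39 high, loose on the right tray. Origin: underside centre.
- bun2: Round bun, 74 across, 41 high, loose on the left tray. Origin: underside centre.
- croissant2: Croissant, about 45 x 85, 39 high, loose on the right tray. Origin: underside centre.
- jar_a: Glass honey jar, 62 across, 85 high, standing on the counter in front of the right door. Origin: underside centre.
- jar_b: Second honey jar, the same.
- tongs: Steel pastry tongs lying on the counter before the case, 245 long (x), 70 wide, 17 high. Origin: underside, mid length.
- juice: Juice bottle, 72 across, 200 high, standing on the counter at the right, well before the case. Origin: underside centre.
- bowl: Wooden bowl, 150 across, 60 high, on the counter at the left. Origin: underside centre.

How it is judged (in metres and radians):
On the way, in this order (a step that is already met when the one before it is completed fails the run):
1. both trays are fully in, against the stop (x of each of tray_outer_edge, tray_inner_edge in the frame of case above 0.015 m), for 0.2 s.
2. the left door is shut (all of step 1 and value of joint door_left below 0.006 m), for 0.2 s.
At the end, for the whole second after the job is handed in: Both trays lie flat and still on the deck within 8 mm of the stop (near end at least 15 mm behind the outer door's face), the left door is within 6 mm of shut and the right door within 8 mm, and every pastry sits on its own tray (all of step 2 and value of joint door_right below 0.008 m and linear speed of each of tray_outer, tray_inner below 0.02 m/s and angle between each of tray_outer, tray_inner's own z axis and vertical below 0.05 rad and x of bun0 in the frame of tray_outer between -0.15 and 0.15 m and height (world z) of bun0 between 0.029 and 0.054 m and x of bun1 in the frame of tray_outer between -0.15 and 0.15 m and height (world z) of bun1 between 0.029 and 0.054 m and x of bun2 in the frame of tray_outer between -0.15 and 0.15 m and height (world z) of bun2 between 0.029 and 0.054 m and x of croissant0 in the frame of tray_inner between -0.15 and 0.15 m and height (world z) of croissant0 between 0.029 and 0.054 m and x of croissant1 in the frame of tray_inner between -0.15 and 0.15 m and height (world z) of croissant1 between 0.029 and 0.054 m and x of croissant2 in the frame of tray_inner between -0.15 and 0.15 m and height (world z) of croissant2 between 0.029 and 0.054 m); the robot touches nothing.
It fails at once if a tray is lifted more than 12 mm, tipped or dropped (height (world z) of any of tray_outer, tray_inner above 0.046 m or height (world z) of any of tray_outer, tray_inner below 0.026 m or angle between any of tray_outer, tray_inner's own z axis and vertical above 0.12 rad).
It fails at once if a pastry is picked up, turned over or spilled (height (world z) of any of bun0, bun1, bun2, croissant0, croissant1, croissant2 above 0.064 m or height (world z) of any of bun0, bun1, bun2, croissant0, croissant1, croissant2 below 0.026 m or angle between any of bun0, bun1, bun2, croissant0, croissant1, croissant2's own z axis and vertical above 0.7 rad).
It fails at once if the door is slammed (faster than 0.5 m/s) (velocity of joint door_left below -0.5 m/s).
It fails at once if the right door is opened more than 30 mm (value of joint door_right above 0.03 m).
It fails at once if a bystander is moved more than 30 mm or knocked over (distance of any of jar_a, jar_b, tongs, juice, bowl from where it was at the start of the episode above 0.03 m or angle between any of jar_a, jar_b, tongs, juice, bowl's own z axis and vertical above 0.4 rad).
It also fails if it takes over 45 s, if anything falls off the work surface, if the arm or the gripper's body presses on something with over 40 N, if the wrist force passes 120 N, or if a joint passes its speed limit or range.

ROBOT

A 7-joint arm with a two-finger parallel gripper is mounted at the origin on the work surface. World frame = base frame: x ahead of the robot, y to its left, z up, the work surface at z = 0. Lengths are in m, angles in degrees, forces in N, time in s.
With the tool pointing down it reaches from about 0.425 to 0.875 m from the base axis. Payload 4.7 kg.
Tool frame: the origin (TCP) lies at the centre of the arm's flange, where the gripper is bolted on; the fingertips stand 182 mm ahead of it and the grasp point (between the pads) lies 164 mm ahead of it (env.grip_depth is the distance from the TCP to the grasp point, in m); z points along the fingers, y is the line along which they close (so a half turn about z gives the same grasp; the last joint's range is limited). The gripper opens to 87 mm and grips with 3 to 60 N. Pads are 19 mm wide; open, the fingers measure 117 mm over their backs; the gripper's body (75 mm by 190 mm) begins 51 mm behind the grasp point.
Start: joints at [68.188, 18.392, -4.016, 83.108, 1.295, 78.541, -3.26], TCP at [0.25, -0.6, 0.405] pointing down, gripper open.
Joint ranges: [-163.93, 163.93], [-17.29, 119.83], [-79.2, 71.16], [3.27, 140.29], [-89.18, 269.18], [5.43, 117.66], [-154.24, 154.24]. Speed limits (degrees/s): [147.25, 147.25, 180, 180, 180, 180, 180].

INTERFACE

Orientations are given as [roll, pitch, yaw] about the fixed x, y, z axes, in that order (R = Rz(yaw) Ry(pitch) Rx(roll)).
In Python, from cell import env gives the robot as it stands. The module is installed in compiled form; this text tells all that it offers.
- The arm moves only by the tool send_rows, never from a script. Its arguments are lists of equal length, an entry for each row: "xyz": the shift along the tool's x, y, z in m, a list of three; "rotation": the turn, a rotation vector about the tool's x, y, z in rad, a list of three; "jaw": the opening, from 0 (shut) to 1 (fully open). A call has 1 to 20 rows; each row shifts and turns the commanded pose from where the row before left it, along the tool's axes as they then stand; what a row does not reach is not made up. A row lasts 1/10 s, in which the tool goes at most 50 mm and 8.59 degrees, less where a joint would pass 70% of its speed; a pose out of reach is approached as far as the arm can. A call is refused whole if a number of a shift passes 0.05 or a number of a turn 0.15, either way. A call with a gripper value outside its range is refused whole. The fingers move at their own pace and stop on an object; "newtons" is the grip in N (left out, the last holds). Time passes only in rows, so rows that do not move let the fingers close. It gives the time, the measured TCP pose, the force, the opening and the grip force at its end, in the units of the state.
- env.get_obs(): the state, without advancing time (a new reading comes with each control period).
- env.read_camera(name): name is "scene" or "top"; returns a dict with "image" (480x640x3 uint8, blue, green, red), "fx", "fy", "cx", "cy" (pixels), "R" (3x3) and "t" (3): a world point X has camera coordinates R X + t. Camera axes: x right, y down, z forward; pixel columns grow to the right and rows downward; lengths in m; the calibration is good to about 2 mm. A picture is of the moment at which its call begins. There is no depth.
- env.sign_off(): hands the job in; it is judged then, once.
The state is a dict: "time_s": time; "qpos": joint angles; "joint_velocities": joint speeds; "effort": joint torques, N m; "tool_pos": TCP position; "tool_rot": TCP orientation; "force": force on the tool from outside, world axes, zero at the start; "wrist_torque": the same for the moment, N m; "grip_width": finger opening in m; "grasp_force": force on a finger pad.
Only numpy, scipy, OpenCV 4.12 (cv2) and the standard library are available. Lean on these libraries where they do the work, as an engineer would, in place of code of your own. Each camera call takes 0.05 s, during which the arm holds its last target. There are 200 camera calls.

## Working session

There is one attempt and no reset: what is moved stays moved. The work goes in short steps, Python scripts to look and compute and a tool call to move; the robot and the scene stay as the last step left them, time stands still between calls to the robot, and variables do not carry over. Pictures are saved under pics/ and viewed, at most 10 in all, crops included, and the job is handed in when it is done.

Besides the shell and the picture viewer there is one more tool, called after "Call:" as a command line: name --argument value ..., lists and objects as JSON in quotes. send_rows: Moves the arm, as the interface text tells. Its arguments: {"type":"object","properties":{"xyz":{"type":"array"},"rotation":{"type":"array"},"jaw":{"type":"array"},"newtons":{"type":"number"}},"required":["xyz","rotation","jaw"]}

```bash
mkdir -p pics
python3 - <<'E'
from cell import env
import cv2,numpy as np
for n in("scene","top"):
    c=env.read_camera(n); cv2.imwrite(f"pics/{n}0.png",c["image"]); np.savez(f"{n}.npz",**c)
    print(n,c["fx"],c["fy"],c["cx"],c["cy"],np.round(c["R"],4).tolist(),np.round(c["t"],4).tolist(), np.round(-c["R"].T@c["t"],3))
o=env.get_obs(); print(o)
E
```

```text
scene 553.1067698626968 553.1067698626968 319.3160508085006 240.91283272248185 [[-0.0844, -0.9964, -0.0091], [-0.9467, 0.083, -0.3112], [0.3108, -0.0176, -0.9503]] [0.0593, 0.5389, 1.132] [0.163 0.034 1.244]
top 551.6718082170165 551.6718082170165 313.83241843443557 240.92777849735506 [[-0.0054, -1.0, -0.0076], [-0.9843, 0.0067, -0.1761], [0.1762, 0.0066, -0.9843]] [0.0405, 0.5332, 1.3667] [0.284 0.028 1.44 ]
{'time_s': 0.1, 'qpos': array([68.18852669, 18.43411582, -4.01585894, 83.16955067,  1.29568089,
       78.54067187, -3.25882768]), 'joint_velocities': array([-0.01108841, -0.09008959,  0.07377599, -0.15560059, -0.08579171,
       -0.08411918,  0.00163951]), 'effort': array([-8.94401510e-04, -4.92570949e+01, -4.06114385e-01, -3.13400137e+01,
       -6.40951213e-02,  3.94766859e-02,  5.34636740e-05]), 'tool_pos': array([ 0.24989185, -0.59983681,  0.4037642 ]), 'tool_rot': array([-1.79900935e+02,  6.10700861e-03,  2.26227283e+01]), 'force': array([-0.09393731, -0.31445945, -0.37440218]), 'wrist_torque': array([-0.01332441,  0.0423461 ,  0.0480338 ]), 'grasp_force': 0.0, 'grip_width': 0.0874525467552479}
```

View pics/scene0.png

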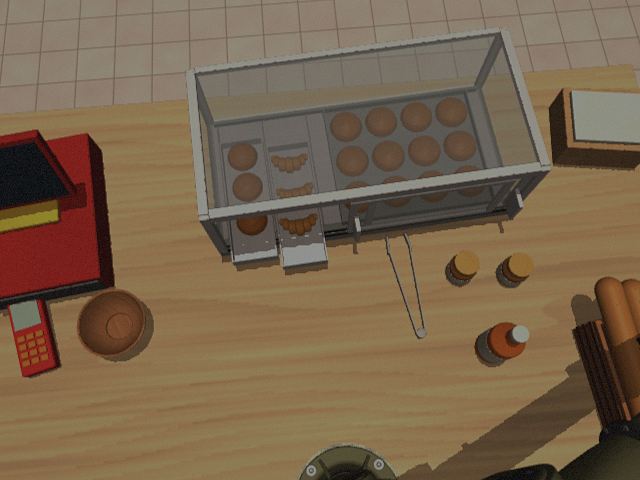

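View pics/top0.png

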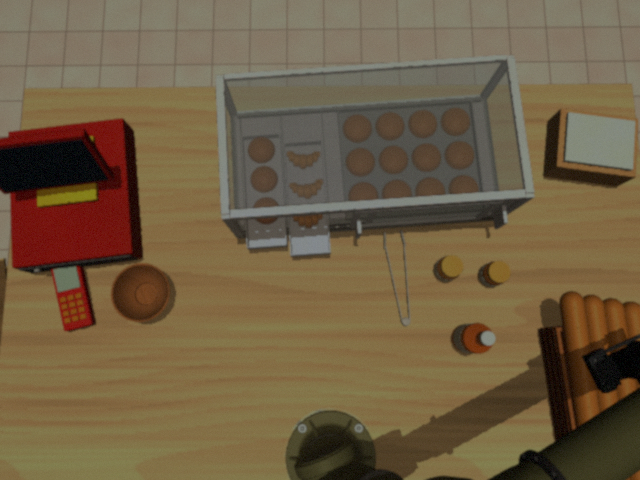

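The scene view shows the case with its left door open: trays stick out at about (255,258) and (305,262), the pull is at (357,225), the tongs run from (390,238) to (420,335), and the jars are at (463,265) and (516,267). The top view agrees: trays at (267,243) and (310,250), pull at (359,227). Next I'll zoom in for accurate pixels.

Run:
```python
import cv2,numpy as np
t=np.load("top.npz")["image"]; s=np.load("scene.npz")["image"]
g=lambda a:np.clip(a.astype(float)*1.6,0,255).astype(np.uint8)
cv2.imwrite("pics/a.png",cv2.resize(g(t)[180:340,210:410],None,fx=4,fy=3.75,interpolation=2))
cv2.imwrite("pics/b.png",cv2.resize(g(s)[190:350,190:390],None,fx=4,fy=3.75,interpolation=2))
```

```text
(no output)
```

View pics/a.png

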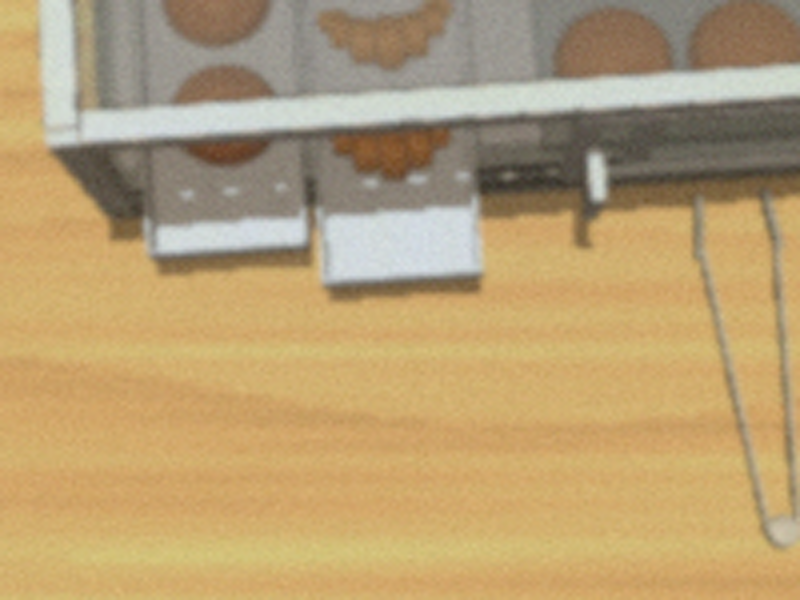

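View pics/b.png

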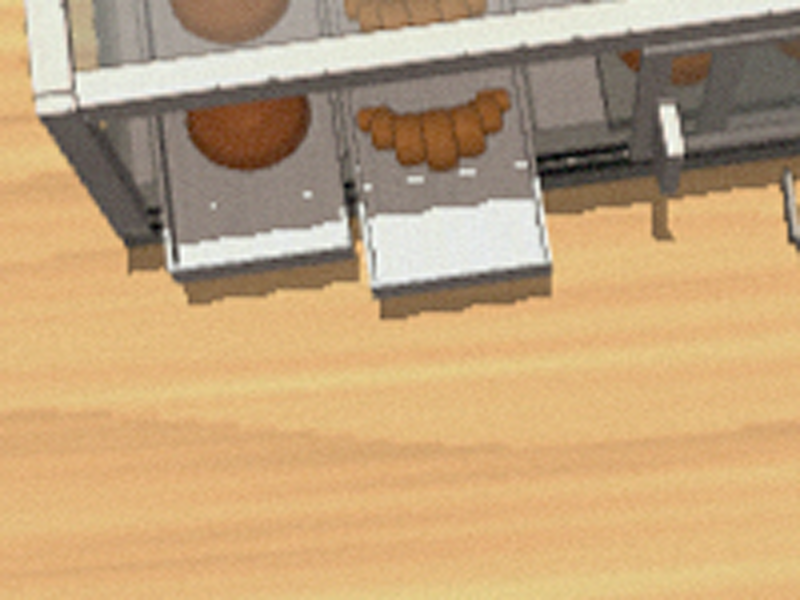

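The crops show the tray rims' near corners, in crop px. Crop a: outer tray (153,256) and (308,247), inner tray (322,283) and (481,275), fin top around (597,177), case top near-left corner (48,147). Crop b shows the same features at (175,265), (348,242), (375,288), (550,262), (671,130) and (38,110).

```bash
cat > h.py <<'E'
import numpy as np
C={n:np.load(n+".npz") for n in("top","scene")}
def ray(n,p,z):
    c=C[n]; d=c["R"].T@[(p[0]-c["cx"])/c["fx"],(p[1]-c["cy"])/c["fy"],1]; o=-c["R"].T@c["t"]
    return o+d*(z-o[2])/d[2]
def crop(n,u,v): return (210+u/4,180+v/3.75) if n=="top" else (190+u/4,190+v/3.75)
E
python3 - <<'E'
from h import *
L={"caseNL":(.248,(48,147),(38,110)),"outL":(.064,(153,256),(175,265)),"outR":(.064,(308,247),(348,242)),"inL":(.064,(322,283),(375,288)),"inR":(.064,(481,275),(550,262)),
"finnear":(.145,(597,200),(674,155)),"finfar":(.145,(597,152),(669,103)),"tongA":(.01,(697,195),(785,175))}
P={}
for k,(z,a,b) in L.items():
    A=ray("top",crop("top",*a),z);B=ray("scene",crop("scene",*b),z);P[k]=(A+B)/2
    print(k,A.round(4),B.round(4))
for n,q in(("top",[(530,203),(516,57),(217,77)]),("scene",[(550,167),(508,30),(188,70)])):
    for p in q: print(n,ray(n,p,.248).round(4))
for n,q in(("top",[(391,235),(402,235),(405,323),(451,266),(497,272),(478,338),(140,293)]),("scene",[(390,238),(408,236),(420,335)])):
    for p,z in zip(q,(.01,.01,.01,.085,.085,.15,.06)): print(n,"obj",ray(n,p,z).round(3))
E
```

```text
caseNL [0.5477 0.2388 0.248 ] [0.5528 0.2418 0.248 ]
outL [0.5127 0.2031 0.064 ] [0.5199 0.2058 0.064 ]
outR [0.5182 0.1051 0.064 ] [0.5257 0.1091 0.064 ]
inL [0.4936 0.0962 0.064 ] [0.4961 0.0959 0.064 ]
inR [ 0.4984 -0.0041  0.064 ] [ 0.5036 -0.0019  0.064 ]
finnear [ 0.5336 -0.072   0.145 ] [ 0.5367 -0.0699  0.145 ]
finfar [ 0.5649 -0.0726  0.145 ] [ 0.5679 -0.0705  0.145 ]
tongA [ 0.5628 -0.1484  0.01  ] [ 0.5637 -0.1462  0.01  ]
top [ 0.5796 -0.4433  0.248 ]
top [ 0.929  -0.4368  0.248 ]
top [0.8855 0.2585 0.248 ]
scene [ 0.6023 -0.4506  0.248 ]
scene [ 0.9306 -0.43    0.248 ]
scene [0.8921 0.2603 0.248 ]
top obj [ 0.555 -0.166  0.01 ]
top obj [ 0.554 -0.195  0.01 ]
top obj [ 0.325 -0.195  0.01 ]
top obj [ 0.462 -0.301  0.085]
top obj [ 0.446 -0.414  0.085]
top obj [ 0.286 -0.339  0.15 ]
top obj [0.402 0.473 0.06 ]
scene obj [ 0.56  -0.155  0.01 ]
scene obj [ 0.561 -0.197  0.01 ]
scene obj [ 0.328 -0.193  0.01 ]
```

Measurements: case yaw is about 3.3°, origin at (0.5705, -0.109). Tray edges stand at case x of about -36 (outer) and -63 (inner), and door travel is about 0.276. The open fingers are about 102 mm apart between centres, against 110 mm between lanes, so one push at y=212 can move both trays. The tool will be tilted 30° to clear the top track. First I raise the arm and travel across.

Call:
send_rows --xyz '[[0, 0, -0.02], [0, 0, -0.02], [0, 0, -0.02], [0.011, -0.042, 0], [0.011, -0.042, 0], [0.011, -0.042, 0], [0.011, -0.042, 0], [0.011, -0.042, 0], [0.011, -0.042, 0], [0.011, -0.042, 0], [0.011, -0.042, 0], [0.011, -0.042, 0], [0.011, -0.042, 0], [0.011, -0.042, 0], [0.011, -0.042, 0], [0.011, -0.042, 0], [0.011, -0.042, 0], [0.011, -0.042, 0], [0.011, -0.042, 0], [0, 0, 0]]' --rotation '[[0, 0, 0.112], [0, 0, 0.112], [0, 0, 0.113], [0, 0, 0], [0, 0, 0], [0, 0, 0], [0, 0, 0], [0, 0, 0], [0, 0, 0], [0, 0, 0], [0, 0, 0], [0, 0, 0], [0, 0, 0], [0, 0, 0], [0, 0, 0], [0, 0, 0], [0, 0, 0], [0, 0, 0], [0, 0, 0], [0, 0, 0]]' --jaw '[1, 1, 1, 1, 1, 1, 1, 1, 1, 1, 1, 1, 1, 1, 1, 1, 1, 1, 1, 1]'

```text
time_s: 2.1
tool_pos: [0.3871, 0.0496, 0.4649]
tool_rot: [-179.9, 0.2, 3.9]
force: [-0.6, 0.1, 0.2]
grip_width: 0.0869
grasp_force: 0.0
```

Call:
send_rows --xyz '[[0, 0, 0], [0, 0, 0], [0, 0, 0], [0, 0, 0], [0, 0, 0], [0, 0, 0]]' --rotation '[[0, 0, 0.01], [0, 0.131, 0], [0, 0.131, 0], [0, 0.131, 0], [0, 0.131, 0], [0, 0, 0]]' --jaw '[1, 1, 1, 1, 1, 1]'

```text
time_s: 2.7
tool_pos: [0.4436, 0.0497, 0.4526]
tool_rot: [179.8, -24.6, 2.8]
force: [-0.2, -0.3, -0.9]
grip_width: 0.0868
grasp_force: 0.0
```

```bash
cat >> h.py <<'E'
from scipy.spatial.transform import Rotation as Ro
from cell import env
EX=np.array([.9983,.0576,0]);EY=np.array([-.0576,.9983,0]);EZ=np.array([0,0,1.]);O=np.array([.5705,-.1091,0])
M=np.c_[EX,EY,EZ]
def st(target=None):
    o=env.get_obs(); R=Ro.from_euler("xyz",o["tool_rot"],degrees=True).as_matrix()
    tip=M.T@(o["tool_pos"]+.182*R[:,2]-O); print("tip in case",tip.round(4),"rot",o["tool_rot"].round(2),"F",o["force"].round(1),"t",o["time_s"])
    print("case axes in tool (cols x,y,z)\n",(R.T@M).round(3))
    if target is not None: print("shift in tool",(R.T@M@(np.array(target)-tip)).round(4))
E
python3 -c "
from h import *; st([-.08,.212,.047]); st([-.08,.212,.11])"
```

```text
tip in case [-0.0417  0.1645  0.2871] rot [179.79 -24.62   2.76] F [-0.2 -0.3 -0.9] t 2.7
case axes in tool (cols x,y,z)
 [[ 0.909 -0.009  0.417]
 [-0.011 -1.     0.003]
 [ 0.417 -0.008 -0.909]]
shift in tool [-0.1352 -0.0479  0.202 ]
tip in case [-0.0417  0.1645  0.2871] rot [179.79 -24.62   2.76] F [-0.2 -0.3 -0.9] t 2.7
case axes in tool (cols x,y,z)
 [[ 0.909 -0.009  0.417]
 [-0.011 -1.     0.003]
 [ 0.417 -0.008 -0.909]]
shift in tool [-0.109  -0.0477  0.1447]
```

Call:
send_rows --xyz '[[-0.01, -0.016, 0.02], [-0.02, -0.016, 0.02], [-0.02, -0.016, 0.02], [-0.02, 0, 0.02], [-0.02, 0, 0.02], [0, 0, 0]]' --rotation '[[0, 0, 0], [0, 0, 0], [0, 0, 0], [0, 0, 0], [0, 0, 0], [0, 0, 0]]' --jaw '[1, 1, 1, 1, 1, 1]'

```text
time_s: 3.3
tool_pos: [0.3988, 0.0935, 0.3212]
tool_rot: [179.6, -24.0, 2.6]
force: [-0.6, -1.5, 0.6]
grip_width: 0.0871
grasp_force: 0.0
```

```bash
python3 -c "
from h import *; st([-.08,.212,.11]); print(env.get_obs()['qpos'].round(1),env.get_obs()['tool_pos'])"
```

```text
tip in case [-0.0857  0.21    0.1549] rot [179.6  -24.02   2.63] F [-0.6 -1.5  0.6] t 3.3
case axes in tool (cols x,y,z)
 [[ 0.913 -0.011  0.407]
 [-0.015 -1.     0.006]
 [ 0.407 -0.012 -0.913]]
shift in tool [-0.0131 -0.0024  0.0434]
[  -7.6  -16.6  -10.9  130.1    5.5   43.3 -109.4] [0.39876306 0.09347469 0.32117753]
```

Call:
send_rows --xyz '[[-0.008, 0, 0.02], [-0.008, 0, 0.02], [-0.008, 0, 0.02], [-0.008, -0.002, 0.02], [-0.006, 0, 0.018], [0, 0, 0]]' --rotation '[[0, 0, 0], [0, 0, 0], [0, 0, 0], [0, 0, 0], [0, 0, 0], [0, 0, 0]]' --jaw '[1, 1, 1, 1, 1, 1]'

```text
time_s: 3.9
tool_pos: [0.4075, 0.0964, 0.2193]
tool_rot: [179.7, -24.4, 2.6]
force: [-0.4, -0.9, -0.1]
grip_width: 0.0871
grasp_force: 0.0
```

```bash
python3 -c "
from h import *; st([-.08,.212,.047]); print(env.get_obs()['qpos'].round(1),env.get_obs()['tool_pos'])
import cv2
for n,(u,v) in (('top',(210,180)),('scene',(190,190))):
  c=env.read_camera(n)['image'][v:v+160,u:u+200]; cv2.imwrite(f'pics/c_{n}.png',cv2.resize(cv2.convertScaleAbs(c,alpha=1.6),None,fx=2,fy=1.875*2,interpolation=2)) if 0 else None
  globals().setdefault('L',[]).append(c)
cv2.imwrite('pics/c.png',cv2.resize(cv2.convertScaleAbs(cv2.vconcat(L),alpha=1.8),(500,800))[:600] if 0 else cv2.resize(cv2.convertScaleAbs(cv2.hconcat(L),alpha=1.8),(800,320)))
"
```

```text
tip in case [-0.0758  0.2127  0.0535] rot [179.7  -24.36   2.64] F [-0.4 -0.9 -0.1] t 3.9
case axes in tool (cols x,y,z)
 [[ 0.911 -0.011  0.413]
 [-0.014 -1.     0.005]
 [ 0.412 -0.01  -0.911]]
shift in tool [-0.0065  0.0007  0.0042]
[  -5.7   -6.3  -13.9  135.5   12.5   27.9 -117.2] [0.40754183 0.09639904 0.21925854]
```

View pics/c.png

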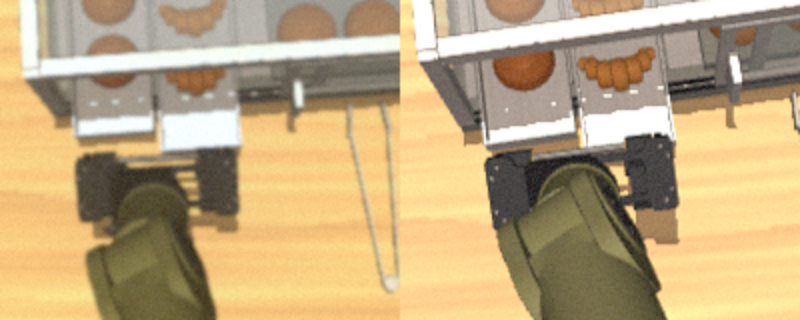

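The fingertips sit just in front of the trays and are laterally aligned with both. Next I lower slightly and begin the push, adding about 6° of tilt as reach allows.

Call:
send_rows --xyz '[[-0.003, 0, 0.006], [0, 0, 0], [0.0005, 0, 0.002], [0.0005, 0, 0.002], [0.0005, 0, 0.002], [0.0005, 0, 0.002], [0.0005, 0, 0.002], [0.004, 0, 0.002], [0.004, 0, 0.002], [0.004, 0, 0.002], [0.004, 0, 0.002], [0.004, 0, 0.002], [0, 0, 0]]' --rotation '[[0, 0, 0], [0, 0, 0], [0, 0.02, 0], [0, 0.02, 0], [0, 0.02, 0], [0, 0.02, 0], [0, 0.02, 0], [0, 0, 0], [0, 0, 0], [0, 0, 0], [0, 0, 0], [0, 0, 0], [0, 0, 0]]' --jaw '[1, 1, 1, 1, 1, 1, 1, 1, 1, 1, 1, 1, 1]'

```text
time_s: 5.3
tool_pos: [0.4341, 0.0985, 0.2055]
tool_rot: [179.6, -30.0, 2.8]
force: [-9.4, -1.1, 3.0]
grip_width: 0.0872
grasp_force: 4.5
```

```bash
python3 -c "
from h import *; st([.014,.212,.047])"
```

```text
tip in case [-0.0333  0.2131  0.0479] rot [179.6  -29.99   2.82] F [-9.4 -1.1  3. ] t 5.3
case axes in tool (cols x,y,z)
 [[ 0.866 -0.007  0.5  ]
 [-0.012 -1.     0.006]
 [ 0.5   -0.011 -0.866]]
shift in tool [0.0405 0.0005 0.0244]
```

Call:
send_rows --xyz '[[0.0035, 0, 0.002], [0.0035, 0, 0.002], [0.0035, 0, 0.002], [0.0035, 0, 0.002], [0.0035, 0, 0.002], [0.0035, 0, 0.002], [0.0035, 0, 0.002], [0.0035, 0, 0.002], [0.0035, 0, 0.002], [0.0035, 0, 0.002], [0, 0, 0]]' --rotation '[[0, 0, 0], [0, 0, 0], [0, 0, 0], [0, 0, 0], [0, 0, 0], [0, 0, 0], [0, 0, 0], [0, 0, 0], [0, 0, 0], [0, 0, 0], [0, 0, 0]]' --jaw '[1, 1, 1, 1, 1, 1, 1, 1, 1, 1, 1]'

```text
time_s: 6.4
tool_pos: [0.4741, 0.1005, 0.2057]
tool_rot: [179.6, -29.9, 2.8]
force: [-9.9, -1.6, 1.6]
grip_width: 0.087
grasp_force: 4.6
```

```bash
python3 -c "
from h import *; st([.014,.212,.047])"
```

```text
tip in case [0.0066 0.2128 0.048 ] rot [179.6  -29.95   2.84] F [-9.9 -1.6  1.6] t 6.4
case axes in tool (cols x,y,z)
 [[ 0.866 -0.007  0.499]
 [-0.012 -1.     0.006]
 [ 0.499 -0.011 -0.866]]
shift in tool [0.0059 0.0007 0.0045]
```

Call:
send_rows --xyz '[[0.0017, 0, 0.001], [0.0017, 0, 0.001], [0.0017, 0, 0.001], [0.0017, 0, 0.001], [0, 0, 0]]' --rotation '[[0, 0, 0], [0, 0, 0], [0, 0, 0], [0, 0, 0], [0, 0, 0]]' --jaw '[1, 1, 1, 1, 1]'

```text
time_s: 6.9
tool_pos: [0.4816, 0.1008, 0.2056]
tool_rot: [179.6, -29.9, 2.8]
force: [-13.3, -0.2, 4.2]
grip_width: 0.0869
grasp_force: 6.2
```

```bash
python3 -c "
from h import *; st([.014,.212,.047])"
```

```text
tip in case [0.014  0.2126 0.0478] rot [179.58 -29.91   2.84] F [-13.3  -0.2   4.2] t 6.9
case axes in tool (cols x,y,z)
 [[ 0.867 -0.007  0.499]
 [-0.012 -1.     0.006]
 [ 0.499 -0.011 -0.867]]
shift in tool [-0.0004  0.0006  0.0007]
```

Call:
send_rows --xyz '[[0.0017, 0, 0.001], [0.0017, 0, 0.001], [0, 0, 0]]' --rotation '[[0, 0, 0], [0, 0, 0], [0, 0, 0]]' --jaw '[1, 1, 1]'

```text
time_s: 7.2
tool_pos: [0.4835, 0.1013, 0.2055]
tool_rot: [179.4, -29.7, 3.0]
force: [-34.4, -4.2, 25.9]
grip_width: 0.0869
grasp_force: 17.6
```

```bash
python3 -c "
from h import *; st()"
```

```text
tip in case [0.0154 0.2127 0.0474] rot [179.37 -29.7    3.01] F [-34.4  -4.2  25.9] t 7.2
case axes in tool (cols x,y,z)
 [[ 0.869 -0.004  0.495]
 [-0.01  -1.     0.009]
 [ 0.495 -0.013 -0.869]]
```

Force jumped to 34 N with the contact corner at about x 23.6 mm, so both trays are at the stop. Now I retreat, raise, close the fingers and move to the right of the door pull.

Call:
send_rows --xyz '[[-0.0165, 0, -0.0095], [-0.0165, 0, -0.0095], [-0.0165, 0, -0.0095], [-0.0165, 0, -0.0095], [-0.0165, 0, -0.0095], [0.013, 0, -0.023], [0.013, 0, -0.023], [0, 0.0355, 0], [0, 0.0355, 0], [0, 0.0355, 0], [0, 0.0355, 0], [0, 0.0355, 0], [0, 0.0355, 0], [0, 0, 0], [0, 0, 0]]' --rotation '[[0, 0, 0], [0, 0, 0], [0, 0, 0], [0, 0, 0], [0, 0, 0], [0, 0, 0], [0, 0, 0], [0, 0, 0], [0, 0, 0], [0, 0, 0], [0, 0, 0], [0, 0, 0], [0, 0, 0], [0, 0, 0], [0, 0, 0]]' --jaw '[1, 1, 1, 1, 1, 0, 0, 0, 0, 0, 0, 0, 0, 0, 0]'

```text
time_s: 8.7
tool_pos: [0.4023, -0.116, 0.2607]
tool_rot: [179.8, -30.4, 2.7]
force: [-0.1, 0.4, -0.0]
grip_width: 0.0151
grasp_force: 0.0
```

```bash
python3 -c "
from h import *; st([-.018,0,.1])
import cv2
L=[env.read_camera(n)['image'][v:v+160,u:u+200] for n,(u,v) in (('top',(210,180)),('scene',(210,150)))]
cv2.imwrite('pics/d.png',cv2.resize(cv2.convertScaleAbs(cv2.hconcat(L),alpha=1.8),(800,320)))
"
```

```text
tip in case [-0.0764  0.0011  0.1037] rot [179.78 -30.36   2.68] F [-0.1  0.4 -0. ] t 8.7
case axes in tool (cols x,y,z)
 [[ 0.863 -0.009  0.505]
 [-0.013 -1.     0.003]
 [ 0.505 -0.009 -0.863]]
shift in tool [0.0485 0.0004 0.0327]
```

View pics/d.png

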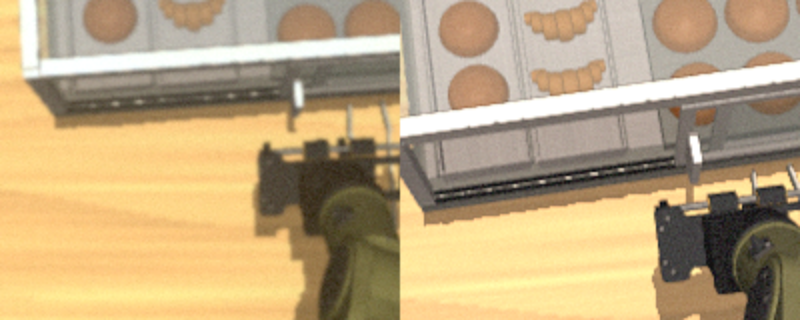

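The trays are home, with their near ends inside the sill line. The fin is just left of the gripper and clear of it. Now I advance and start pushing.

Call:
send_rows --xyz '[[0, 0, 0], [0, 0, 0], [0.012, 0, 0.008], [0.012, 0, 0.008], [0.012, 0, 0.008], [0.012, 0, 0.008], [0, -0.006, 0], [0, -0.006, 0], [0, -0.006, 0], [0, -0.006, 0], [0, -0.01, 0], [0, -0.012, 0], [0, -0.012, 0], [0, -0.012, 0], [0, 0, 0]]' --rotation '[[0, 0, 0], [0, 0, 0], [0, 0, 0], [0, 0, 0], [0, 0, 0], [0, 0, 0], [0, 0, 0], [0, 0, 0], [0, 0, 0], [0, 0, 0], [0, 0, 0], [0, 0, 0], [0, 0, 0], [0, 0, 0], [0, 0, 0]]' --jaw '[0, 0, 0, 0, 0, 0, 0, 0, 0, 0, 0, 0, 0, 0, 0]'

```text
time_s: 10.3
tool_pos: [0.4559, -0.0416, 0.2568]
tool_rot: [179.8, -30.3, 2.9]
force: [-0.1, -0.5, 0.3]
grip_width: 0.0004
grasp_force: 0.0
```

```bash
python3 -c "
from h import *; st([-.018,.290,.1])
import cv2
L=[env.read_camera(n)['image'][v:v+160,u:u+200] for n,(u,v) in (('top',(210,180)),('scene',(210,150)))]
cv2.imwrite('pics/e.png',cv2.resize(cv2.convertScaleAbs(cv2.hconcat(L),alpha=1.8),(800,320)))
"
```

```text
tip in case [-0.0187  0.0727  0.0997] rot [179.77 -30.3    2.93] F [-0.1 -0.5  0.3] t 10.3
case axes in tool (cols x,y,z)
 [[ 0.863 -0.006  0.505]
 [-0.009 -1.     0.003]
 [ 0.505 -0.007 -0.863]]
shift in tool [-0.0005 -0.2173 -0.0016]
```

View pics/e.png

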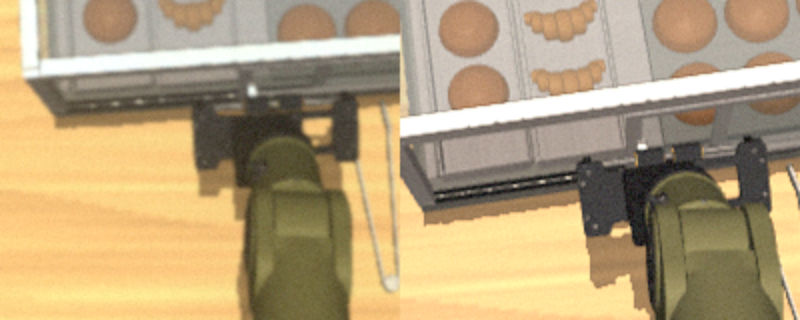

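The fin has moved left ahead of the fingers, to about crop px 252, so the door is sliding. I continue at about 0.12 m/s.

Call:
send_rows --xyz '[[0, -0.006, 0], [0, -0.012, 0], [0, -0.012, 0], [0, -0.012, 0], [0, -0.012, 0], [0, -0.012, 0], [0, -0.012, 0], [0, -0.012, 0], [0, -0.012, 0], [0, -0.012, 0], [0, -0.012, 0], [0, -0.012, 0], [0, -0.012, 0], [0, -0.012, 0], [0, -0.012, 0], [0, -0.012, 0], [0, -0.01, 0], [0, 0, 0]]' --rotation '[[0, 0, 0], [0, 0, 0], [0, 0, 0], [0, 0, 0], [0, 0, 0], [0, 0, 0], [0, 0, 0], [0, 0, 0], [0, 0, 0], [0, 0, 0], [0, 0, 0], [0, 0, 0], [0, 0, 0], [0, 0, 0], [0, 0, 0], [0, 0, 0], [0, 0, 0], [0, 0, 0]]' --jaw '[0, 0, 0, 0, 0, 0, 0, 0, 0, 0, 0, 0, 0, 0, 0, 0, 0, 0]'

```text
time_s: 12.2
tool_pos: [0.4473, 0.154, 0.2563]
tool_rot: [179.8, -30.3, 2.9]
force: [1.1, -0.1, -0.7]
grip_width: 0.0006
grasp_force: 0.0
```

```bash
python3 -c "
from h import *; st([-.018,.293,.1])"
```

```text
tip in case [-0.0159  0.2684  0.0992] rot [179.8  -30.34   2.88] F [ 1.1 -0.1 -0.7] t 12.2
case axes in tool (cols x,y,z)
 [[ 0.863 -0.006  0.505]
 [-0.009 -1.     0.003]
 [ 0.505 -0.007 -0.863]]
shift in tool [-0.0016 -0.0246 -0.0019]
```

Now slow steps until the force rises.

Call:
send_rows --xyz '[[0, -0.003, 0], [0, -0.004, 0], [0, -0.004, 0], [0, -0.004, 0], [0, -0.004, 0], [0, -0.003, 0], [0, 0, 0]]' --rotation '[[0, 0, 0], [0, 0, 0], [0, 0, 0], [0, 0, 0], [0, 0, 0], [0, 0, 0], [0, 0, 0]]' --jaw '[0, 0, 0, 0, 0, 0, 0]'

```text
time_s: 12.9
tool_pos: [0.4462, 0.1756, 0.2561]
tool_rot: [179.8, -30.3, 2.9]
force: [-0.2, -0.6, 1.3]
grip_width: 0.0008
grasp_force: 0.3
```

```bash
python3 -c "
from h import *; st()"
```

```text
tip in case [-0.0158  0.29    0.099 ] rot [179.79 -30.33   2.86] F [-0.2 -0.6  1.3] t 12.9
case axes in tool (cols x,y,z)
 [[ 0.863 -0.007  0.505]
 [-0.01  -1.     0.003]
 [ 0.505 -0.008 -0.863]]
```

Call:
send_rows --xyz '[[0, -0.002, 0], [0, -0.002, 0], [0, -0.002, 0], [0, 0, 0]]' --rotation '[[0, 0, 0], [0, 0, 0], [0, 0, 0], [0, 0, 0]]' --jaw '[0, 0, 0, 0]'

```text
time_s: 13.3
tool_pos: [0.446, 0.1812, 0.2561]
tool_rot: [179.8, -30.3, 2.8]
force: [-2.2, -1.5, 0.2]
grip_width: 0.0001
grasp_force: 0.7
```

```bash
python3 -c "
from h import *; st()"
```

```text
tip in case [-0.0157  0.2954  0.099 ] rot [179.77 -30.32   2.82] F [-2.2 -1.5  0.2] t 13.3
case axes in tool (cols x,y,z)
 [[ 0.863 -0.007  0.505]
 [-0.01  -1.     0.003]
 [ 0.505 -0.008 -0.863]]
```

Call:
send_rows --xyz '[[0, -0.002, 0], [0, -0.002, 0], [0, 0, 0]]' --rotation '[[0, 0, 0], [0, 0, 0], [0, 0, 0]]' --jaw '[0, 0, 0]'

```text
time_s: 13.6
tool_pos: [0.446, 0.1837, 0.256]
tool_rot: [179.6, -30.3, 2.7]
force: [-3.3, -5.3, 2.7]
grip_width: 0.0003
grasp_force: 3.3
```

```bash
python3 -c "
from h import *; st()"
```

```text
tip in case [-0.0157  0.2974  0.0988] rot [179.64 -30.26   2.72] F [-3.3 -5.3  2.7] t 13.6
case axes in tool (cols x,y,z)
 [[ 0.864 -0.009  0.504]
 [-0.013 -1.     0.005]
 [ 0.504 -0.011 -0.864]]
```

Call:
send_rows --xyz '[[0, -0.002, 0], [0, 0, 0], [0, 0, 0]]' --rotation '[[0, 0, 0], [0, 0, 0], [0, 0, 0]]' --jaw '[0, 0, 0]'

```text
time_s: 13.9
tool_pos: [0.446, 0.1843, 0.256]
tool_rot: [179.5, -30.2, 2.6]
force: [-3.8, -9.1, 5.4]
grip_width: 0.0004
grasp_force: 5.5
```

```bash
python3 -c "
from h import *; st()"
```

```text
tip in case [-0.0158  0.2975  0.0987] rot [179.53 -30.22   2.63] F [-3.8 -9.1  5.4] t 13.9
case axes in tool (cols x,y,z)
 [[ 0.864 -0.01   0.503]
 [-0.016 -1.     0.007]
 [ 0.503 -0.014 -0.864]]
```

The door no longer moves at 9 N, well above its friction, so it is against the post. I back off and look.

Call:
send_rows --xyz '[[0, 0.006, 0], [0, 0.01, 0], [-0.0165, 0, -0.0095], [-0.0165, 0, -0.0095], [-0.0165, 0, -0.0095], [0, 0.03, 0], [0, 0.04, 0], [0, 0.04, 0], [0, 0.04, 0], [0, 0.04, 0], [0, 0.04, 0], [0, 0.04, 0], [0, 0, 0], [0, 0, 0], [0, 0, 0]]' --rotation '[[0, 0, 0], [0, 0, 0], [0, 0, 0], [0, 0, 0], [0, 0, 0], [0, 0, 0], [0, 0, 0], [0, 0, 0], [0, 0, 0], [0, 0, 0], [0, 0, 0], [0, 0, 0], [0, 0, 0], [0, 0, 0], [0, 0, 0]]' --jaw '[0, 0, 0, 0, 0, 0, 0, 0, 0, 0, 0, 0, 0, 0, 0]'

```text
time_s: 15.4
tool_pos: [0.4023, -0.1003, 0.2568]
tool_rot: [179.7, -30.3, 2.9]
force: [-0.9, 0.2, 0.4]
grip_width: 0.0002
grasp_force: 0.0
```

```bash
python3 -c "
from h import *; st()
import cv2
L=[env.read_camera(n)['image'][v:v+160,u:u+200] for n,(u,v) in (('top',(210,120)),('scene',(190,120)))]
cv2.imwrite('pics/f.png',cv2.resize(cv2.convertScaleAbs(cv2.hconcat(L),alpha=1.8),(800,320),interpolation=2))
"
```

```text
tip in case [-0.0754  0.017   0.0997] rot [179.74 -30.34   2.94] F [-0.9  0.2  0.4] t 15.4
case axes in tool (cols x,y,z)
 [[ 0.863 -0.006  0.505]
 [-0.009 -1.     0.004]
 [ 0.505 -0.008 -0.863]]
```

View pics/f.png

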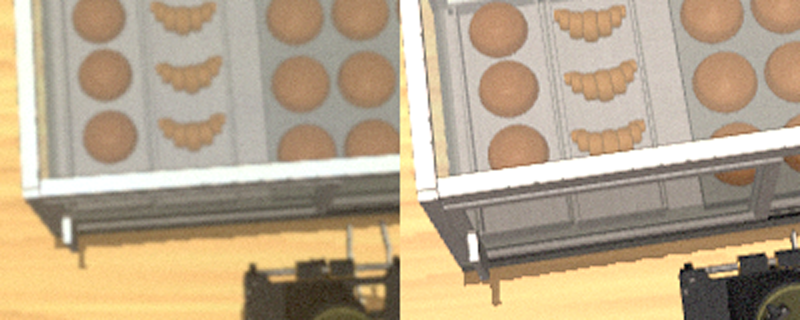

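The view shows the door closed, with the fin top at about crop (67,231) in the top view and (473,246) in the scene view, beside the post. All pastries are on their trays. I check the fin position before handing in.

```bash
python3 -c "
from h import *
for n,p in (('top',(210+67/2,120+231/2)),('scene',(190+73/2,120+246/2))): print((M.T@(ray(n,p,.145)-O)).round(4))
env.sign_off()"
```

```text
[-0.0221  0.3155  0.145 ]
[-0.017   0.3183  0.145 ]
the job is handed in; nothing more can be done
```

Both trays are home against the stop, the left door is shut (the pull measures 315–318 mm along the case, 315 when fully shut), all pastries are on their trays, and the job is handed in at about 15.5 s; no verdict came back.

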